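Pack a printed set of nesting pots in its transit tray

TASK

Pack the pink printed plant-pot set in its plywood transit tray: lift the cover board out by its bar grip and lay it flat on a free patch of the desk, stand the saucer in the tray, then the largest pot in the saucer and every other pot there is on the desk nested in size order, each upright, centred and fully down on the floor of the next larger one. Finally lay the cover board back between the tray's four corner posts, square with the tray and level on the rim of the innermost pot. Keep the pots upright throughout and leave the other things on the desk where they are.

Things in the scene. Friction and masses are not known exactly. Their poses are not given: they have to be found in the camera images.
- tray: plywood transit tray, fixed to the desk: base board 174 x 174 mm, its floor 6 mm above the desk; plywood lips along the middle of each side to 14 mm above the desk; four aluminium corner angles (legs about 27 mm long, 4 mm thick) standing to 115 mm above the desk. The clear pocket between them is 166 x 166 mm. Origin: centre of the underside, on the desk; x and y parallel to the sides, z up.
- cover: plywood cover board 156 x 156 mm, 6 mm thick, with a wooden bar grip upright on its middle: 64 mm long (along the board's x), 16 mm thick (along y), reaching 51 mm above the underside. About 0.16 kg. Starts lying flat on the tray's floor between the posts (5 mm play all round). Origin: centre of the underside; z up.
- saucer: round printed saucer, coral pink, 156 mm outside diameter, 24 mm high, upright wall 8 mm thick, floor 6 mm thick. Origin: centre of the underside; z up. Stands in the tray with 5 mm play; the largest pot's foot stands in it with about 4 mm play.
- pot_1: largest pot, always there: round open pot, coral pink; rim 140 mm outside diameter (straight collar, upper 24 mm), tapering to 116 mm at the foot, 52 mm high, wall 8 mm, inner floor 16 mm above the underside. Origin: centre of the underside; z up. Its foot stands in the saucer with about 4 mm play.
- pot_2: second pot (may be absent): round open pot, coral pink; rim 114 mm outside diameter (straight collar, upper 22 mm), tapering to 100 mm at the foot, 50 mm high, wall 8 mm, inner floor 16 mm above the underside. Origin: centre of the underside; z up. Nested in the next larger pot (5 mm play all round) its rim stands 14 mm above that rim, 12 if a size is missing. 
- pot_3: third pot (may be absent): round open pot, coral pink; rim 88 mm outside diameter (straight collar, upper 20 mm), tapering to 74 mm at the foot, 48 mm high, wall 8 mm, inner floor 16 mm above the underside. Origin: centre of the underside; z up. Nested in the next larger pot (5 mm play all round) its rim stands 14 mm above that rim, 12 if a size is missing. 
- pot_4: smallest pot (may be absent): round open pot, coral pink; rim 62 mm outside diameter (straight collar, upper 18 mm), tapering to 48 mm at the foot, 46 mm high, wall 8 mm, inner floor 16 mm above the underside. Origin: centre of the underside; z up. Nested in the next larger pot (5 mm play all round) its rim stands 14 mm above that rim, 12 if a size is missing. At least two of pots 2 to 4 are there.
- jar: bystander: small jar, 40 mm diameter, 55 mm high, standing on the desk; origin at its underside.
- reel: bystander: small steel solder reel lying flat, 42 mm diameter, 40 mm high; origin at its underside.
- glue_stick: bystander: glue stick standing upright, 28 mm diameter, 95 mm high; origin at its underside.
- mouse: bystander: black computer mouse, 100 x 58 x 34 mm; origin at the centre of its underside, long axis x.
- cutters: bystander: flush cutters with red handles lying flat, about 165 x 60 x 16 mm; origin under their middle, long axis x.
Things that resemble listed ones, but are neither listed nor needed, are in the scene too. What is shaped like the cover but blue is not meant.

How it is judged (in metres and radians):
On the way, in this order (a step that is already met when the one before it is completed fails the run):
1. the cover board lies flat on the desk, out of the tray (horizontal distance between cover and tray above 0.15 m and height (world z) of cover below 0.012 m and angle between cover's own z axis and vertical below 0.06 rad and linear speed of cover below 0.02 m/s), for 0.3 s.
2. saucer and all pots nested, upright, in the tray (horizontal distance between saucer and tray below 0.01 m and z of saucer in the frame of tray between 0.002 and 0.011 m and angle between each of saucer, pot_1, pot_2, pot_3, pot_4's own z axis and vertical below 0.06 rad and horizontal distance between pot_1 and saucer below 0.01 m and z of pot_1 in the frame of saucer between 0.002 and 0.011 m and horizontal distance between pot_2 and pot_1 below 0.01 m and z of pot_2 in the frame of pot_1 between 0.011 and 0.021 m and horizontal distance between pot_3 and pot_1 below 0.014 m and z of pot_3 in the frame of pot_1 between 0.011 and 0.037 m and horizontal distance between pot_3 and pot_2 below 0.01 m and z of pot_3 in the frame of pot_2 between 0.011 and 0.021 m and horizontal distance between pot_4 and pot_1 below 0.02 m and z of pot_4 in the frame of pot_1 between 0.027 and 0.053 m and horizontal distance between pot_4 and pot_2 below 0.014 m and z of pot_4 in the frame of pot_2 between 0.011 and 0.037 m and horizontal distance between pot_4 and pot_3 below 0.01 m and z of pot_4 in the frame of pot_3 between 0.011 and 0.021 m), for 0.3 s.
3. the cover lies level and square on the nest, between the posts (all of step 2 and z of cover in the frame of tray between 0.084 and 0.112 m and horizontal distance between cover and tray below 0.01 m and angle between cover's own z axis and vertical below 0.05 rad and (angle between the x axis of cover and the x axis of tray, either way round below 0.08 rad or angle between the x axis of cover and the y axis of tray, either way round below 0.08 rad)), for 0.3 s.
At the end, for the whole second after the job is handed in: Saucer in the tray, largest pot in it, each other pot on the floor of the next larger there is: centred to 10 mm (14 where a size is missing), upright to 0.06 rad. Cover on the innermost rim between the posts, centred to 10 mm, level to 0.05, square to 0.08 rad. All released and at rest (all of step 3 and linear speed of each of cover, saucer, pot_1, pot_2, pot_3, pot_4 below 0.02 m/s); the robot touches nothing.
It fails at once if a bystander (jar, reel, glue stick, mouse, cutters) is displaced by more than 40 mm (distance of any of jar, reel, glue_stick, mouse, cutters from where it was at the start of the episode above 0.04 m).
It fails at once if the saucer or a pot is tipped over (more than 0.7 rad) (angle between any of saucer, pot_1, pot_2, pot_3, pot_4's own z axis and vertical above 0.7 rad).
Of pot_2, pot_3, pot_4 only 2 to 3 are there at a start; the rules pass over those that are not, and their reading is None.
At some moment in a run one of pot_2, pot_3, pot_4, cover may be knocked a few centimetres aside while the robot is not near it.
It also fails if it takes over 208 s, if anything falls off the work surface, if the arm or the gripper's body presses on something with over 40 N, if the wrist force passes 120 N, or if a joint passes its speed limit or range.

ROBOT

A 6-joint arm with a two-finger parallel gripper is mounted at the origin on the work surface. World frame = base frame: x ahead of the robot, y to its left, z up, the work surface at z = 0. Lengths are in mm, angles in degrees, forces in N, time in s.
With the tool pointing down it reaches from about 350 to 975 mm from the base axis. Payload 4.9 kg.
Tool frame: the origin (TCP) lies on the centre line of the jaws, within the pads' length; the fingertips stand 11 mm ahead of it and the grasp point (between the pads) lies 8 mm behind it; z points along the fingers, y is the direction in which the jaws open and shut (so a half turn about z gives the same grasp; the last joint's range is limited). The gripper opens to 85 mm and grips with 20 to 120 N. Pads are 22 mm wide; open, the fingers measure 114 mm over their backs; the gripper's body (76 mm by 85 mm) begins 54 mm behind the grasp point. The pads swing forward as they close: fully open they stand 13 mm farther back than shut.
Start: joints at [70.13, 3.019, 92.412, -0, 84.569, -6.818], TCP at [141.138, 608.836, 242.304] pointing down, gripper open.
Joint ranges: [-172.51, 172.51], [-57.92, 126.97], [3.15, 148.05], [-58.71, 238.71], [5.1, 150.11], [-179.66, 179.66]. Speed limits (degrees/s): [147.25, 147.25, 180, 180, 180, 180].

INTERFACE

Orientations are given as a 3x3 rotation matrix whose columns are the frame's x, y, z axes.
In Python, from workcell import status, imaging, r gives the robot as it stands. The module is installed in compiled form; this text tells all that it offers.
- The arm moves only by the tool servo_tool, never from a script. Its argument "series" is a list of rows, each a list of 7 numbers: the turn, a rotation vector about the tool's x, y, z in rad, then the shift along the tool's x, y, z in m, then the closure, from 0 (fully open) to 1 (shut). In form: [[ax, ay, az, tx, ty, tz, jaw], ...]. A call has 1 to 5 rows; each row is the pose to reach, as a shift and turn from the pose measured when the call began, along the tool's axes at that moment; what a row does not reach only later rows make up. A row lasts 1/8 s, in which the tool goes at most 62.5 mm and 10.7 degrees, less where a joint would pass 70% of its speed; a pose out of reach is approached as far as the arm can. A call with a gripper value outside its range is refused whole. The fingers move at their own pace and stop on an object; "newtons" is the grip in N (left out, the last holds). Time passes only in rows, so rows that repeat a pose let the fingers close. It gives the time, the measured TCP pose, the force and the opening at its end, in the units of the state.
- status.observe(): the state, without advancing time (a new reading comes with each control period).
- imaging.read_camera(name): name is "scene" or "top" or "wrist"; returns (picture, depth): 384x512x3 uint8, red, green, blue; 384x512 float32, mm along the optical axis (not along the pixel's ray), 0 where there is no reading.
- imaging.calibration(name): a dict with "intrinsics" (3x3 intrinsics, pixels), "origin" and "rotation" of the camera in the world; the wrist camera has in their place "T_tool_cam" (4x4, takes a point from camera to tool coordinates, whose origin is the TCP and whose axes are the flange's). Camera axes: x right, y up, looking along -z (the intrinsics and any distortion apply to the point x, -y, -z); pixel columns grow to the right and rows downward; lengths in mm; the calibration is good to about 2 mm. A picture is of the moment at which its call begins: read the wrist's pose just before it. calibration takes no time and is no camera call.
- r.hand_in(): hands the job in, once; it reports no verdict.
The state is a dict: "time": time; "joint_pos": joint angles; "dq": joint speeds; "joint_efforts": joint torques, N m; "tcp_pos": TCP position; "tcp_rot": TCP orientation; "contact_force": force on the tool from outside, world axes, zero at the start; "torque": the same for the moment, N m; "opening": finger opening in mm.
Only numpy, scipy, OpenCV 4.12 (cv2) and the standard library are available. Lean on these libraries where they do the work, as an engineer would, in place of code of your own. Each camera call takes 0.05 s, during which the arm holds its last target. There are 200 camera calls.

## Working session

There is one attempt and no reset: what is moved stays moved. The work goes in short steps, Python scripts to look and compute and a tool call to move; the robot and the scene stay as the last step left them, time stands still between calls to the robot, and variables do not carry over. Pictures are saved under pics/ and viewed, about 12 in all and at most 16, crops included, and the job is handed in when it is done.

Besides the shell and the picture viewer there is one more tool, called after "Call:" as a command line: name --pt "numbers of a row" for each row, then --argument value for the rest. servo_tool: Moves the arm, as the interface text tells. Its arguments: {"type":"object","properties":{"series":{"type":"array","items":{"type":"array","items":{"type":"number"}}},"newtons":{"type":"number"}},"required":["series"]}

```bash
mkdir -p pics; ls
python3 - <<'E'
from workcell import status, imaging
import cv2,numpy as np
s=status.observe();print(s)
for n in ["scene","top"]:
    p,d=imaging.read_camera(n);np.savez(f"{n}0.npz",p=p,d=d)
    cv2.imwrite(f"pics/{n}0.png",cv2.resize(p[:,:,::-1],(800,600)))
    c=imaging.calibration(n);print(n,c,(d>0).mean())
print(imaging.calibration("wrist"))
E
```

```text
pics
{'time': 0.0, 'joint_pos': array([ 7.01303089e+01,  3.05631294e+00,  9.24918085e+01, -6.65634240e-04,
        8.45683420e+01, -6.81929382e+00]), 'dq': array([ 0.06651727,  0.0926026 , -0.06543517, -0.02805968, -0.0181982 ,
        0.09282877]), 'joint_efforts': array([-1.25504866e-03, -3.93685198e+01, -3.70174706e+01, -2.47762700e-04,
        7.05985483e-03, -1.35787369e-05]), 'tcp_pos': array([140.94001325, 608.2887992 , 241.07618383]), 'tcp_rot': array([[-9.74171994e-01,  2.25806253e-01, -6.79991026e-04],
       [ 2.25807160e-01,  9.74170138e-01, -1.91559126e-03],
       [ 2.29874467e-04, -2.01966220e-03, -9.99997934e-01]]), 'contact_force': array([0.65748863, 0.05456439, 0.45406175]), 'torque': array([-0.00980716,  0.01610061,  0.03189044]), 'opening': 85.52118167422789}
scene {'intrinsics': array([[431.37701797,   0.        , 248.30594183],
       [  0.        , 431.37701797, 185.77912282],
       [  0.        ,   0.        ,   1.        ]]), 'origin': array([1187.42821591, -542.00075714, 1018.08995119]), 'rotation': array([[ 0.60063935, -0.60394593,  0.52390999],
       [ 0
[... 347 characters left out ...]
otation': array([[-0.03040627,  0.97834057, -0.2047564 ],
       [-0.99953139, -0.03048486,  0.00277135],
       [-0.00353065,  0.20474471,  0.97880904]])} 0.9961751302083334
{'intrinsics': array([[343.13358865,   0.        , 255.88623766],
       [  0.        , 343.13358865, 192.97615901],
       [  0.        ,   0.        ,   1.        ]]), 'T_tool_cam': array([[ 7.47202669e-04,  9.56329082e-01,  2.92291171e-01,
         7.44298010e+01],
       [ 9.99998842e-01, -3.26977247e-04, -1.48654491e-03,
         2.78967198e-01],
       [-1.32605357e-03,  2.92291943e-01, -9.56328218e-01,
        -1.32073234e+02],
       [ 0.00000000e+00,  0.00000000e+00,  0.00000000e+00,
         1.00000000e+00]])}
```

View pics/scene0.png

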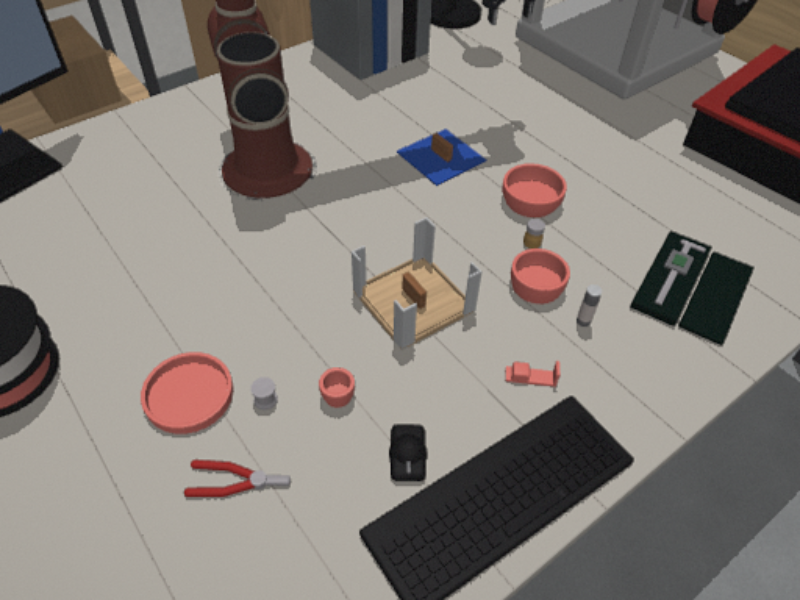

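View pics/top0.png

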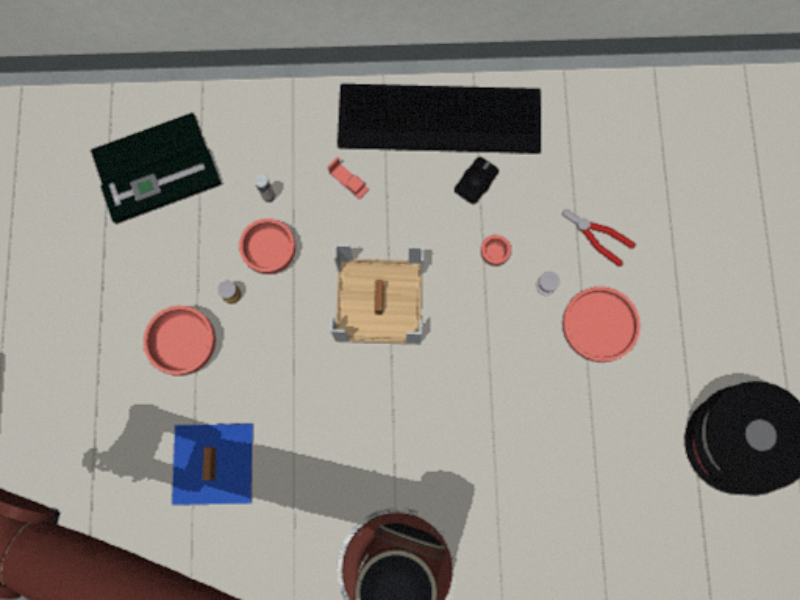

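The pictures show the tray with its wooden cover at top (380,298). The blue cover lookalike is at top (210,463). Pink candidates in the top view are:
- **Large pot:** (180,340)
- **Middle pot:** (268,246)
- **Small pot:** (496,250)
- **Saucer:** (600,324)
- **Pink clamp-like part:** (348,178), not needed

Next I'll measure sizes to tell the pots apart.

```bash
cat > h.py <<'E'
import numpy as np,cv2
from scipy.spatial.transform import Rotation as Ro
from scipy.optimize import least_squares
from workcell import status,imaging
def world(cam,d,s=None):
    c=imaging.calibration(cam);K=c["intrinsics"]
    v,u=np.mgrid[:384,:512]
    P=np.stack([(u-K[0,2])/K[0,0]*d,-(v-K[1,2])/K[1,1]*d,-d],-1)
    if cam=="wrist":
        T=c["T_tool_cam"];P=P@T[:3,:3].T+T[:3,3]
        return P@s["tcp_rot"].T+s["tcp_pos"]
    return P@c["rotation"].T+c["origin"]
def look(cam,name=None,load=None):
    s=status.observe()
    if load: z=np.load(load);p,d=z["p"],z["d"]
    else: p,d=imaging.read_camera(cam)
    if name: cv2.imwrite(f"pics/{name}.png",p[:,:,::-1])
    W=world(cam,d,s);W[d<=0]=np.nan
    return p,W,s
def pink(p):
    h=cv2.cvtColor(p,cv2.COLOR_RGB2HSV)
    return (((h[...,0]<9)|(h[...,0]>174))&(h[...,1]>90)&(h[...,1]<185)&(h[...,2]>110)).astype(np.uint8)
def circ(x,y):
    A=np.c_[2*x,2*y,np.ones(len(x))];a,b,c=np.linalg.lstsq(A,x*x+y*y,rcond=None)[0]
    return a,b,np.sqrt(c+a*a+b*b)
def rim(W,m):
    """rim ring: points within 4 mm of the top; outer and inner circle from the angular extremes"""
    P=W[m&np.isfinite(W[...,2])]
    zt=np.percentile(P[:,2],96);Q=P[abs(P[:,2]-zt)<5]
    x,y,r=circ(Q[:,0],Q[:,1])
    rr=np.hypot(Q[:,0]-x,Q[:,1]-y)
    return x,y,zt,r,np.percentile(rr,3),np.percentile(rr,97),len(Q)
def blobs(p,W,amin=60):
    n,l,st,ce=cv2.connectedComponentsWithStats(pink(p))
    for i in range(1,n):
        if st[i,4]>amin: print("px",ce[i].round(),st[i,4],"x y z r rin rout n:",np.round(rim(W,l==i),1))
def go(x,y,z,yaw=None,s=None):
    """rotvec and shift (m) in tool axes to TCP target pointing down, jaw axis (tool y) at yaw deg from world x"""
    s=s or status.observe();R=s["tcp_rot"]
    if yaw is None: yaw=np.degrees(np.arctan2(R[1,1],R[0,1]))
    a=np.radians(yaw);ty=np.array([np.cos(a),np.sin(a),0]);z_=np.array([0,0,-1.]);tx=np.cross(ty,z_)
    if False: pass
    Rt=np.c_[tx,ty,z_]
    rv=Ro.from_matrix(R.T@Rt).as_rotvec();t=R.T@(np.array([x,y,z])-s["tcp_pos"])/1000
    return np.r_[rv,t].round(4).tolist(),round(yaw,1)
E
python3 - <<'E'
from h import *
for n in ["top","scene"]:
    p,W,s=look(n,load=n+"0.npz");print(n);blobs(p,W)
    z=W[...,2]
    h=cv2.cvtColor(p,cv2.COLOR_RGB2HSV)
    # tall parts around tray
    if n=="top":
        c=W[188:194,240:246];print(c[0,0])
        for u,v in [(242,190),(134,296),(148,187),(172,120),(305,116),(350,181),(376,143),(220,160),(266,160),(216,212),(268,212)]:
            print((u,v),W[v,u].round())
E
```

```text
top
px [223. 115.] 218 x y z r rin rout n: [782.2  62.3  28.3  11.4   4.7  16.6  38. ]
px [171. 157.] 904 x y z r rin rout n: [645.9 243.9  52.4  52.9  48.9  56.6 165. ]
px [317. 159.] 279 x y z r rin rout n: [ 623.  -224.    48.8   26.6   22.6   30.    77. ]
px [384. 207.] 1827 x y z r rin rout n: [ 466.6 -432.7   26.    73.    69.    77.   252. ]
px [115. 217.] 1430 x y z r rin rout n: [454.9 418.7  54.   65.5  61.6  69.5 230. ]
[534.50932507  24.66379962  57.67222638]
(242, 190) [528.  19.  56.]
(134, 296) [212. 353.  48.]
(148, 187) [548. 314.  52.]
(172, 120) [762. 237.  70.]
(305, 116) [ 777. -194.   32.]
(350, 181) [ 551. -325.   40.]
(376, 143) [ 683. -424.   14.]
(220, 160) [618.  84.  90.]
(266, 160) [610. -59. 103.]
(216, 212) [451.  97. 109.]
(268, 212) [459. -61.  41.]
scene
px [477.  58.] 917 x y z r rin rout n: [ 663.4 1071.4  128.9  185.1  128.4  239.2  711. ]
px [341. 121.] 1020 x y z r rin rout n: [455.7 421.8  56.2  65.4  60.3  70.2 190. ]
px [345. 176.] 982 x y z r rin rout n: [646.8 247.9  53.6  52.7  47.7  57.1 221. ]
px [119. 251.] 2301 x y z r rin rout n: [ 467.4 -429.3   27.1   73.3   69.1   77.3  432. ]
px [340. 239.] 358 x y z r rin rout n: [805.4  90.4  37.8  31.   28.   34.5  21. ]
px [215. 247.] 441 x y z r rin rout n: [ 624.8 -221.1   49.6   26.7   22.6   30.6  148. ]
px [  9. 252.] 162 x y z r rin rout n: [ 274.1 -672.8   37.    30.4   27.7   34.2   26. ]
px [142. 298.] 138 x y z r rin rout n: [ 665.8 -483.2   19.2   58.1   49.9   67.9   99. ]
px [140. 313.] 185 x y z r rin rout n: [ 617.9 -445.7   19.    57.3   47.9   68.6  138. ]
```

Run:
```python
from h import *
print(go(335,314,330,90))
```

```text
([-0.0018, -0.0004, -0.2278, -0.2555, -0.2431, -0.0884], 90)
```

Call:
servo_tool --pt "-0.002 0 -0.228 -0.255 -0.243 -0.088 0" --pt "-0.002 0 -0.228 -0.255 -0.243 -0.088 0" --pt "-0.002 0 -0.228 -0.255 -0.243 -0.088 0" --pt "-0.002 0 -0.228 -0.255 -0.243 -0.088 0" --pt "-0.002 0 -0.228 -0.255 -0.243 -0.088 0"

```text
time: 0.72
tcp_pos: [308.1, 353.4, 317.4]
tcp_rot: [[-1.0, -0.001, -0.0], [-0.001, 1.0, 0.0], [0.0, 0.0, -1.0]]
contact_force: [0.9, 0.1, -0.1]
opening: 85.7
```

Call:
servo_tool --pt "0 0 0 -0.22 -0.32 0 0" --pt "0 0 0 -0.22 -0.32 0 0" --pt "0 0 0 -0.22 -0.32 0 0" --pt "0 0 0 -0.22 -0.32 0 0" --pt "0 0 0 -0.22 -0.32 0 0"

```text
time: 1.35
tcp_pos: [485.0, 95.6, 317.0]
tcp_rot: [[-1.0, -0.0, -0.001], [-0.0, 1.0, 0.0], [0.001, 0.0, -1.0]]
contact_force: [0.9, 0.6, 0.6]
opening: 85.6
```

Call:
servo_tool --pt "0 0 0 -0.005 -0.076 0 0" --pt "0 0 0 -0.005 -0.076 0 0" --pt "0 0 0 -0.005 -0.076 0 0"

```text
time: 1.72
tcp_pos: [489.9, 19.2, 316.6]
tcp_rot: [[-1.0, 0.001, -0.001], [0.001, 1.0, 0.001], [0.001, 0.001, -1.0]]
contact_force: [-0.3, -0.3, -0.2]
opening: 85.5
```

Run:
```python
from h import *
p,W,s=look("wrist","w1");print(s["tcp_pos"],s["dq"].round(1))
np.savez("w1.npz",p=p,W=W)
z=W[...,2]
# bar: brown points z 45..65 near tray ; posts: z>100
near=(abs(W[...,0]-528)<130)&(abs(W[...,1]-19)<130)
h=cv2.cvtColor(p,cv2.COLOR_RGB2HSV)
for nm,m in [("post",near&(z>95)&(z<125)),("bar",near&(z>52)&(z<66)&(h[...,1]>90))]:
    n,l,st,ce=cv2.connectedComponentsWithStats(m.astype(np.uint8))
    for i in range(1,n):
        if st[i,4]>25:
            P=W[l==i];r=cv2.minAreaRect(P[:,:2].astype(np.float32));print(nm,ce[i].round(),st[i,4],np.round(r[0],1),np.round(r[1],1),round(r[2],1),P[:,2].mean().round(1))
p2,W2,_=look("top","top1");blobs(p2,W2)
```

```text
[489.87252769  19.20855661 316.56118933] [ 2.5 -0.2 -0.1  0.5  0.1  0.3]
post [183. 125.] 400 [455.5 -45.5] [28.9 29.3] 86.5 111.3
post [342. 136.] 433 [464.3  99.2] [28.9 29.5] 87.9 110.9
post [185. 267.] 492 [600.4 -54.5] [29.2 30.2] 85.8 108.4
post [321. 274.] 497 [608.7  90.3] [29.1 30.5] 84.3 108.5
bar [257. 190.] 672 [532.6  21.3] [15.9 62.9] 85.8 56.7
px [223. 115.] 226 x y z r rin rout n: [782.4  62.2  28.2  11.8   3.2  16.7  43. ]
px [171. 157.] 932 x y z r rin rout n: [646.  243.7  52.3  52.7  49.   56.9 161. ]
px [207. 175.] 416 x y z r rin rout n: [458.   66.8 628.   22.3   3.   39.  159. ]
px [234. 149.] 320 x y z r rin rout n: [483.6  18.7 626.2  22.3   3.1  35.8 220. ]
px [256. 179.] 415 x y z r rin rout n: [451.1 -25.4 628.1  19.9   2.7  35.6 151. ]
px [317. 160.] 290 x y z r rin rout n: [ 622.9 -224.2   49.7   26.7   23.1   29.7   67. ]
px [384. 207.] 1837 x y z r rin rout n: [ 466.5 -432.6   26.1   73.2   69.4   76.8  228. ]
px [115. 217.] 1486 x y z r rin rout n: [454.9 418.4  54.2  65.4  61.4  69.4 207. ]
```

View pics/w1.png

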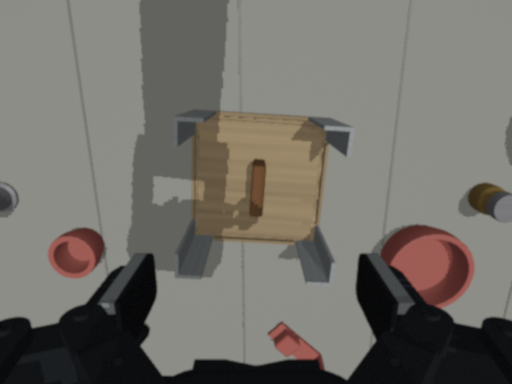

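The wrist view shows the tray centred at (258,190), with the brown bar grip at (257,188) and four posts. It is plain plywood, so this is the right cover. The tray centre is (532,22) with yaw -3.5°.

Call:
servo_tool --pt "0 0 0.063 -0.0426 0.0023 0.04 0.4" --pt "0 0 0.063 -0.0426 0.0023 0.1 0.4" --pt "0 0 0.063 -0.0426 0.0023 0.16 0.4" --pt "0 0 0.063 -0.0426 0.0023 0.21 0.4" --pt "0 0 0.063 -0.0426 0.0023 0.21 0.4" --newtons 40

```text
time: 2.45
tcp_pos: [528.3, 25.4, 102.1]
tcp_rot: [[-0.998, 0.059, -0.011], [0.059, 0.998, 0.002], [0.011, 0.002, -1.0]]
contact_force: [0.6, -0.7, 1.2]
opening: 51.2
```

Run:
```python
from h import *
s=status.observe();print(s["tcp_pos"],s["dq"].round(1),go(532.5,21.7,36,86.4))
```

```text
[528.33448369  25.41102575 102.09997371] [-0.5 -3.3 -5.4 -0.1  0.9 -0. ] ([0.0015, -0.011, 0.0041, -0.0051, -0.0036, 0.066], 86.4)
```

Call:
servo_tool --pt "0.0015 -0.011 0.004 -0.0051 -0.0036 0.02 0.4" --pt "0.0015 -0.011 0.004 -0.0051 -0.0036 0.02 0.4" --pt "0.0015 -0.011 0.004 -0.0051 -0.0036 0.045 0.4" --pt "0.0015 -0.011 0.004 -0.0051 -0.0036 0.066 0.4" --pt "0.0015 -0.011 0.004 -0.0051 -0.0036 0.066 0.4"

```text
time: 3.08
tcp_pos: [532.8, 22.1, 37.1]
tcp_rot: [[-0.998, 0.062, 0.0], [0.062, 0.998, 0.0], [-0.0, 0.0, -1.0]]
contact_force: [-0.3, 0.6, 0.4]
opening: 51.6
```

Call:
servo_tool --pt "0 0 0 0 0 0 1" --pt "0 0 0 0 0 0 1" --pt "0 0 0 0 0 0 1" --pt "0 0 0 0 0 0 1" --pt "0 0 0 0 0 0 1" --newtons 50

```text
time: 3.7
tcp_pos: [534.6, 22.0, 39.4]
tcp_rot: [[-0.998, 0.062, 0.004], [0.062, 0.998, -0.0], [-0.004, 0.0, -1.0]]
contact_force: [-0.9, 0.2, 7.6]
opening: 15.2
```

Call:
servo_tool --pt "0 0 0 0 0 -0.025 1" --pt "0 0 0 0 0 -0.06 1" --pt "0 0 0 0 0 -0.11 1" --pt "0 0 0 0 0 -0.16 1" --pt "0 0 0 0 0 -0.16 1"

```text
time: 4.32
tcp_pos: [536.8, 21.8, 205.2]
tcp_rot: [[-0.998, 0.062, 0.014], [0.062, 0.998, -0.001], [-0.014, -0.0, -1.0]]
contact_force: [0.8, -0.0, -2.8]
opening: 14.9
```

Call:
servo_tool --pt "0 0.014 0 0.03 -0.056 0 1" --pt "0 0.014 0 0.06 -0.112 0 1" --pt "0 0.014 0 0.09 -0.17 0 1" --pt "0 0.014 0 0.123 -0.23 0 1" --pt "0 0.014 0 0.123 -0.23 0 1"

```text
time: 4.95
tcp_pos: [397.2, -202.1, 201.8]
tcp_rot: [[-0.998, 0.068, -0.003], [0.068, 0.998, 0.001], [0.003, 0.001, -1.0]]
contact_force: [0.5, -0.2, -1.9]
opening: 15.3
```

Call:
servo_tool --pt "0 0 0 0 0 0.04 1" --pt "0 0 0 0 0 0.08 1" --pt "0 0 0 0 0 0.12 1" --pt "0 0 0 0 0 0.14 1" --pt "0 0 0 0 0 0.14 1"

```text
time: 5.58
tcp_pos: [395.0, -199.6, 58.6]
tcp_rot: [[-0.998, 0.067, -0.008], [0.067, 0.998, 0.005], [0.008, 0.005, -1.0]]
contact_force: [-0.3, -0.2, -2.2]
opening: 15.1
```

Run:
```python
from h import *
print(go(400,-200,36,86.4), status.observe()["tcp_pos"])
```

```text
([0.0049, -0.0084, -0.0038, -0.0052, -0.0001, 0.0226], 86.4) [ 395.02384006 -199.64669751   58.62932448]
```

Call:
servo_tool --pt "0.005 -0.008 0 0 0 0.012 1" --pt "0.005 -0.008 0 0 0 0.018 1" --pt "0.005 -0.008 0 0 0 0.023 1" --pt "0.005 -0.008 0 0 0 0.025 1" --pt "0.005 -0.008 0 0 0 0.025 1"

```text
time: 6.2
tcp_pos: [395.1, -199.7, 33.9]
tcp_rot: [[-0.998, 0.067, 0.0], [0.067, 0.998, -0.0], [-0.0, -0.0, -1.0]]
contact_force: [-0.2, -0.3, -1.4]
opening: 14.9
```

Call:
servo_tool --pt "0 0 0 0 0 0.001 1" --pt "0 0 0 0 0 0.002 1" --pt "0 0 0 0 0 0.003 1" --pt "0 0 0 0 0 0.003 1"

```text
time: 6.7
tcp_pos: [395.3, -200.0, 33.4]
tcp_rot: [[-0.998, 0.067, -0.001], [0.067, 0.998, 0.0], [0.001, 0.0, -1.0]]
contact_force: [-9.2, 6.0, 17.7]
opening: 15.1
```

Call:
servo_tool --pt "0 0 0 0 0 -0.002 0.5" --pt "0 0 0 0 0 -0.002 0.5" --pt "0 0 0 0 0 -0.04 0.5" --pt "0 0 0 0 0 -0.09 0.5" --pt "0 0 0 0 0 -0.12 0.5"

```text
time: 7.32
tcp_pos: [396.3, -200.6, 156.0]
tcp_rot: [[-0.998, 0.066, 0.001], [0.066, 0.998, -0.002], [-0.002, -0.002, -1.0]]
contact_force: [-0.2, -0.3, -0.1]
opening: 42.5
```

Call:
servo_tool --pt "0 0 0 -0.01 -0.055 -0.03 0.5" --pt "0 0 0 -0.03 -0.11 -0.06 0.5" --pt "0 0 0 -0.042 -0.16 -0.1 0.5" --pt "0 0 0 -0.042 -0.2 -0.12 0.5" --pt "0 0 0 -0.042 -0.2 -0.12 0.5"

```text
time: 7.95
tcp_pos: [425.0, -406.2, 278.8]
tcp_rot: [[-0.998, 0.07, 0.004], [0.07, 0.998, -0.005], [-0.004, -0.005, -1.0]]
contact_force: [-0.0, 1.1, -0.3]
opening: 42.4
```

Run:
```python
from h import *
p,W,s=look("wrist","w2");print(s["tcp_pos"],s["dq"].round(1));blobs(p,W)
p,W,s=look("top","t2");
h=cv2.cvtColor(p,cv2.COLOR_RGB2HSV)
m=(abs(W[...,0]-395)<130)&(abs(W[...,1]+200)<130)&(W[...,2]<90)&(h[...,1]>60)&(h[...,0]>9)&(h[...,0]<30)
P=W[m];print(m.sum(),cv2.minAreaRect(P[:,:2].astype(np.float32)))
```

```text
[ 425.03667897 -406.22654778  278.84592087] [ 2.2 -1.3  5.3  1.3  0.8  0.7]
px [239. 186.] 11755 x y z r rin rout n: [ 467.5 -429.5   24.6   73.3   70.    76.7 2171. ]
px [424. 293.] 348 x y z r rin rout n: [ 4.164e+02 -3.559e+02  3.140e+02  1.300e+00  3.000e-01  2.300e+00
  1.300e+01]
px [238. 309.] 70 x y z r rin rout n: [ 698.7 -517.7   15.1   98.    96.3   99.9   70. ]
px [235. 331.] 169 x y z r rin rout n: [ 643.1 -448.2   15.9   35.3   26.3   45.5  168. ]
2076 ((394.4949951171875, -202.54222106933594), (155.2568359375, 157.52117919921875), 86.12449645996094)
```

Run:
```python
from h import *
print(go(472,-355.5,60,86.5))
```

```text
([-0.0005, 0.001, -0.0062, -0.044, 0.0504, 0.2157], 86.5)
```

Call:
servo_tool --pt "0 0 -0.006 -0.02 0.025 0.04 0.5" --pt "0 0.001 -0.006 -0.044 0.05 0.09 0.5" --pt "0 0.001 -0.006 -0.044 0.05 0.14 0.5" --pt "0 0.001 -0.006 -0.044 0.05 0.19 0.5" --pt "0 0.001 -0.006 -0.044 0.05 0.205 0.5"

```text
time: 8.68
tcp_pos: [469.4, -351.7, 65.4]
tcp_rot: [[-0.998, 0.06, -0.007], [0.06, 0.998, 0.006], [0.007, 0.006, -1.0]]
contact_force: [-1.3, 0.3, 0.4]
opening: 42.8
```

Run:
```python
from h import *
print(go(472,-355.5,22.5,86.5),status.observe()["tcp_pos"])
```

```text
([0.0058, -0.0071, 0.0014, -0.0032, -0.0039, 0.0429], 86.5) [ 469.37389762 -351.72429831   65.41680602]
```

Call:
servo_tool --pt "0.006 -0.007 0.001 -0.003 -0.004 0.012 0.5" --pt "0.006 -0.007 0.001 -0.003 -0.004 0.028 0.5" --pt "0.006 -0.007 0.001 -0.003 -0.004 0.043 0.5" --pt "0.006 -0.007 0.001 -0.003 -0.004 0.043 0.5" --pt "0.006 -0.007 0.001 -0.003 -0.004 0.043 0.5"

```text
time: 9.3
tcp_pos: [472.2, -356.1, 23.0]
tcp_rot: [[-0.998, 0.061, 0.001], [0.061, 0.998, -0.001], [-0.001, -0.001, -1.0]]
contact_force: [0.0, 0.2, 0.8]
opening: 42.5
```

Call:
servo_tool --pt "0 0 0 0 0 0 1" --pt "0 0 0 0 0 0 1" --pt "0 0 0 0 0 0 1" --pt "0 0 0 0 0 0 1" --pt "0 0 0 0 0 0 1" --newtons 60

```text
time: 9.93
tcp_pos: [472.8, -356.6, 24.0]
tcp_rot: [[-0.998, 0.061, 0.002], [0.061, 0.998, -0.002], [-0.002, -0.002, -1.0]]
contact_force: [-0.1, 1.2, 5.9]
opening: 6.0
```

Call:
servo_tool --pt "0 0 0 0 0 -0.02 1" --pt "0 0 0 0 0 -0.06 1" --pt "0 0 0 0 0 -0.11 1" --pt "0 0 0 0 0 -0.16 1" --pt "0 0 0 0 0 -0.17 1"

```text
time: 10.55
tcp_pos: [474.1, -357.8, 199.9]
tcp_rot: [[-0.998, 0.061, 0.008], [0.061, 0.998, -0.008], [-0.009, -0.008, -1.0]]
contact_force: [0.4, 0.2, -0.3]
opening: 6.4
```

Run:
```python
from h import *
print(go(537,95.5,200,86.5))
p,W,s=look("scene","s3");blobs(p,W)
```

```text
([-0.0077, 0.0087, 0.0004, -0.0352, 0.4563, -0.0033], 86.5)
px [134.   8.] 84 x y z r rin rout n: [ 315.7 -189.8  580.9    5.8    1.8    8.4   31. ]
px [126.  36.] 82 x y z r rin rout n: [ 360.6 -238.6  553.     6.2    1.8    9.2   22. ]
px [477.  59.] 962 x y z r rin rout n: [ 664.3 1070.1  129.1  185.4  128.8  240.9  708. ]
px [186.  39.] 87 x y z r rin rout n: [ 77.8  53.8 301.2  18.1   3.5  27.7  54. ]
px [123.  51.] 67 x y z r rin rout n: [ 391.4 -267.6  534.8    6.5    1.7   10.3   38. ]
px [131.  74.] 100 x y z r rin rout n: [ 452.  -254.   527.7   19.    14.    24.8   25. ]
px [341. 121.] 1090 x y z r rin rout n: [455.6 422.4  56.1  65.5  60.3  70.7 200. ]
px [345. 176.] 1040 x y z r rin rout n: [647.1 247.5  53.6  52.5  47.1  56.3 231. ]
px [102. 214.] 2589 x y z r rin rout n: [ 468.5 -430.2  202.9   73.4   68.9   77.3  470. ]
px [340. 239.] 364 x y z r rin rout n: [831.  113.5  37.3  11.5   4.2  16.7  21. ]
px [215. 247.] 452 x y z r rin rout n: [ 624.8 -220.8   49.6   26.8   22.3   30.7  155. ]
px [ 14. 249.] 246 x y z r rin rout n: [ 247.4 -671.7   36.1   55.5   52.2   58.6   44. ]
px [143. 299.] 137 x y z r rin rout n: [ 674.4 -491.7   18.3   69.2   62.8   77.6  103. ]
px [140. 313.] 208 x y z r rin rout n: [ 616.5 -444.4   18.8   59.3   50.    70.2  152. ]
```

View pics/s3.png

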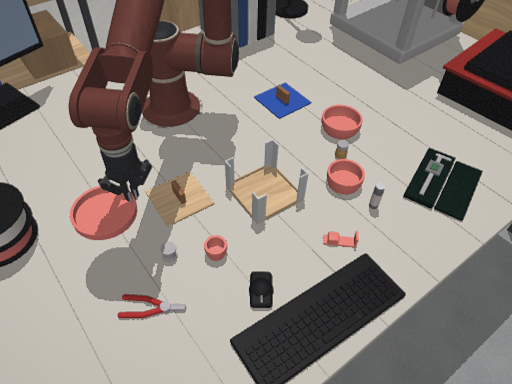

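The saucer is held level at (103,212), and the cover lies flat on the desk at (180,197).

Call:
servo_tool --pt "-0.004 0.004 0 -0.005 0.05 0 1" --pt "-0.008 0.008 0 -0.01 0.105 0 1" --pt "-0.008 0.008 0 -0.015 0.16 0 1" --pt "-0.008 0.008 0 -0.02 0.21 0 1" --pt "-0.008 0.008 0 -0.02 0.24 0 1"

```text
time: 11.22
tcp_pos: [507.1, -116.4, 195.0]
tcp_rot: [[-0.998, 0.059, -0.004], [0.059, 0.998, 0.003], [0.005, 0.003, -1.0]]
contact_force: [-0.7, 0.1, -1.6]
opening: 6.3
```

Call:
servo_tool --pt "0 0 0 -0.005 0.05 0 1" --pt "0 0 0 -0.01 0.1 0 1" --pt "0 0 0 -0.014 0.15 0 1" --pt "0 0 0 -0.014 0.19 0 1" --pt "0 0 0 -0.014 0.21 0 1"

```text
time: 11.85
tcp_pos: [532.2, 94.1, 193.4]
tcp_rot: [[-0.998, 0.057, -0.008], [0.057, 0.998, 0.003], [0.008, 0.003, -1.0]]
contact_force: [0.3, 0.1, -0.8]
opening: 6.3
```

Run:
```python
from h import *
s=status.observe();print(s["tcp_pos"],go(536.7,96.4,130,86.5))
p,W,s=look("top","t4");blobs(p,W,250)
```

```text
[532.19205277  94.0977391  193.43333901] ([0.0028, -0.0082, 0.0041, -0.0049, 0.0024, 0.0634], 86.5)
px [167. 157.] 715 x y z r rin rout n: [645.9 243.5  53.2  53.   49.3  56.8  95. ]
px [317. 160.] 291 x y z r rin rout n: [ 622.8 -224.2   50.5   26.6   22.8   29.8   61. ]
px [248. 181.] 1527 x y z r rin rout n: [525.4  17.  195.1  73.2  69.5  76.8 177. ]
px [115. 217.] 1487 x y z r rin rout n: [454.8 418.4  54.3  65.7  61.6  69.3 228. ]
```

Call:
servo_tool --pt "0.003 -0.008 0.004 -0.005 0.0025 0.02 1" --pt "0.003 -0.008 0.004 -0.005 0.0025 0.05 1" --pt "0.003 -0.008 0.004 -0.005 0.0025 0.08 1" --pt "0.003 -0.008 0.004 -0.005 0.0025 0.105 1" --pt "0.003 -0.008 0.004 -0.005 0.0025 0.105 1"

```text
time: 12.52
tcp_pos: [534.2, 97.0, 85.4]
tcp_rot: [[-0.998, 0.062, -0.007], [0.062, 0.998, 0.001], [0.007, 0.0, -1.0]]
contact_force: [-1.1, -0.0, -1.5]
opening: 5.9
```

Run:
```python
from h import *
s=status.observe();print(s["tcp_pos"],go(537,96.4,32,86.5))
```

```text
[534.15811006  96.96918773  85.37048209] ([0.0003, -0.0066, -0.0005, -0.0032, -0.0004, 0.0534], 86.5)
```

Call:
servo_tool --pt "0 -0.007 0 -0.003 0 0.015 1" --pt "0 -0.007 0 -0.003 0 0.03 1" --pt "0 -0.007 0 -0.003 0 0.045 1" --pt "0 -0.007 0 -0.003 0 0.05 1" --pt "0 -0.007 0 -0.003 0 0.052 1"

```text
time: 13.15
tcp_pos: [536.8, 96.9, 33.0]
tcp_rot: [[-0.998, 0.061, 0.0], [0.061, 0.998, 0.0], [-0.0, 0.0, -1.0]]
contact_force: [-0.1, 1.0, -0.8]
opening: 6.4
```

Call:
servo_tool --pt "0 0 0 0 0 0.001 1" --pt "0 0 0 0 0 0.002 1" --pt "0 0 0 0 0 0.003 1" --pt "0 0 0 0 0 0.003 1"

```text
time: 13.65
tcp_pos: [536.9, 96.9, 30.2]
tcp_rot: [[-0.998, 0.061, 0.001], [0.061, 0.998, 0.0], [-0.001, 0.0, -1.0]]
contact_force: [0.4, -0.3, -1.1]
opening: 6.3
```

Call:
servo_tool --pt "0 0 0 0 0 0.001 1" --pt "0 0 0 0 0 0.002 1" --pt "0 0 0 0 0 0.002 1"

```text
time: 14.02
tcp_pos: [537.1, 96.9, 29.9]
tcp_rot: [[-0.998, 0.061, -0.0], [0.061, 0.998, 0.0], [0.0, 0.0, -1.0]]
contact_force: [-5.4, -0.7, 10.9]
opening: 6.3
```

Call:
servo_tool --pt "0 0 0 0 0 -0.001 0.6" --pt "0 0 0 0 0 -0.002 0.6" --pt "0 0 0 0 0 -0.03 0.6" --pt "0 0 0 0 0 -0.08 0.6" --pt "0 0 0 0 0 -0.14 0.6"

```text
time: 14.65
tcp_pos: [536.0, 96.8, 169.8]
tcp_rot: [[-0.998, 0.061, -0.004], [0.061, 0.998, -0.0], [0.004, -0.0, -1.0]]
contact_force: [0.9, -0.5, -0.8]
opening: 34.2
```

Call:
servo_tool --pt "0 0 0 0.02 0.055 -0.02 0.6" --pt "0 0 0 0.05 0.1 -0.05 0.6" --pt "0 0 0 0.075 0.15 -0.07 0.6" --pt "0 0 0 0.1 0.2 -0.09 0.6" --pt "0 0 0 0.11 0.25 -0.11 0.6"

```text
time: 15.28
tcp_pos: [440.7, 354.7, 280.9]
tcp_rot: [[-0.998, 0.061, -0.003], [0.061, 0.998, 0.0], [0.003, -0.0, -1.0]]
contact_force: [0.8, -0.4, 0.1]
opening: 33.9
```

Call:
servo_tool --pt "0 0 0 0.01 0.06 0 0.6" --pt "0 0 0 0.01 0.08 0 0.6" --pt "0 0 0 0.01 0.08 0 0.6" --pt "0 0 0 0.01 0.08 0 0.6"

```text
time: 15.78
tcp_pos: [435.9, 433.9, 280.3]
tcp_rot: [[-0.998, 0.062, -0.004], [0.062, 0.998, -0.001], [0.004, -0.001, -1.0]]
contact_force: [1.1, 0.2, -0.3]
opening: 34.0
```

Run:
```python
from h import *
p,W,s=look("wrist","w5");print(s["tcp_pos"],s["dq"].round(1));blobs(p,W,250)
p,W,s=look("top","t5");blobs(p,W,250)
```

```text
[435.86392848 433.88376472 280.26671072] [-0.5 -0.7  0.2  0.1  0.1  0.1]
px [247. 171.] 2448 x y z r rin rout n: [ 455.9  423.8   53.4   65.5   62.1   68.8 2353. ]
px [247. 174.] 7505 x y z r rin rout n: [ 462.1  421.2   21.8   45.4   12.1   58.8 2053. ]
px [171. 157.] 920 x y z r rin rout n: [646.  243.6  52.6  52.7  49.   56.6 162. ]
px [317. 160.] 287 x y z r rin rout n: [ 623.3 -223.7   50.    26.1   22.8   29.3   59. ]
px [241. 191.] 1830 x y z r rin rout n: [529.9  19.8  31.8  73.3  69.   77.2 261. ]
px [118. 216.] 1228 x y z r rin rout n: [455.2 418.2  54.2  65.4  61.2  69.2 140. ]
```

Call:
servo_tool --pt "0 -0.004 0 -0.01 -0.035 0.03 0.6" --pt "0 -0.004 0 -0.0207 -0.0748 0.06 0.6" --pt "0 -0.004 0 -0.0207 -0.0748 0.11 0.6" --pt "0 -0.004 0 -0.0207 -0.0748 0.16 0.6" --pt "0 -0.004 0 -0.0207 -0.0748 0.17 0.6"

```text
time: 16.5
tcp_pos: [449.2, 355.1, 106.6]
tcp_rot: [[-0.998, 0.064, -0.006], [0.064, 0.998, -0.005], [0.005, -0.005, -1.0]]
contact_force: [-0.4, -0.4, -0.2]
opening: 34.2
```

Run:
```python
from h import *
s=status.observe();print(s["tcp_pos"],go(451.9,358,50,86.5))
```

```text
[449.23721065 355.08209272 106.60448416] ([-0.0051, -0.0054, -0.0031, -0.0028, 0.0034, 0.0566], 86.5)
```

Call:
servo_tool --pt "-0.005 -0.005 -0.003 -0.003 0.0033 0.015 0.6" --pt "-0.005 -0.005 -0.003 -0.003 0.0033 0.035 0.6" --pt "-0.005 -0.005 -0.003 -0.003 0.0033 0.052 0.6" --pt "-0.005 -0.005 -0.003 -0.003 0.0033 0.057 0.6" --pt "-0.005 -0.005 -0.003 -0.003 0.0033 0.057 0.6"

```text
time: 17.12
tcp_pos: [452.0, 358.0, 49.3]
tcp_rot: [[-0.998, 0.061, -0.001], [0.061, 0.998, -0.0], [0.001, -0.0, -1.0]]
contact_force: [-0.5, -0.9, 0.5]
opening: 34.2
```

Call:
servo_tool --pt "0 0 0 0 0 0 1" --pt "0 0 0 0 0 0 1" --pt "0 0 0 0 0 0 1" --pt "0 0 0 0 0 0 1" --pt "0 0 0 0 0 0 1"

```text
time: 17.75
tcp_pos: [452.6, 358.3, 50.3]
tcp_rot: [[-0.998, 0.061, 0.0], [0.061, 0.998, 0.0], [-0.0, 0.0, -1.0]]
contact_force: [-1.1, 0.0, 5.4]
opening: 6.4
```

Call:
servo_tool --pt "0 0 0 0 0 -0.02 1" --pt "0 0 0 0 0 -0.06 1" --pt "0 0 0 0 0 -0.11 1" --pt "0 0 0 0 0 -0.15 1" --pt "0 0 0 0 0 -0.16 1"

```text
time: 18.38
tcp_pos: [453.9, 359.0, 214.5]
tcp_rot: [[-0.998, 0.061, 0.006], [0.061, 0.998, 0.004], [-0.006, 0.004, -1.0]]
contact_force: [0.5, 0.7, -2.1]
opening: 6.3
```

Run:
```python
from h import *
p,W,s=look("scene","s6");blobs(p,W,250);print(s["tcp_pos"],go(528.2,-43.5,215,86.5,s))
```

```text
px [477.  58.] 923 x y z r rin rout n: [ 660.5 1067.5  129.1  182.1  126.8  239.4  665. ]
px [355.  84.] 878 x y z r rin rout n: [458.4 423.9 219.5  65.1  59.7  70.4 154. ]
px [345. 176.] 992 x y z r rin rout n: [646.9 247.5  54.   52.6  47.4  57.3 216. ]
px [266. 187.] 1500 x y z r rin rout n: [530.7  24.1  33.6  73.3  68.9  77.8 279. ]
px [340. 239.] 358 x y z r rin rout n: [805.2  88.7  37.4  32.1  29.3  34.7  19. ]
px [215. 247.] 444 x y z r rin rout n: [ 624.7 -220.9   49.7   26.9   22.8   30.8  152. ]
[453.87292768 359.04569423 214.48113438] ([0.004, 0.0058, 0.0002, -0.0987, -0.3973, -0.0015], 86.5)
```

Call:
servo_tool --pt "0.004 0.006 0 -0.012 -0.05 0 1" --pt "0.004 0.006 0 -0.025 -0.1 0 1" --pt "0.004 0.006 0 -0.038 -0.15 0 1" --pt "0.004 0.006 0 -0.05 -0.2 0 1" --pt "0.004 0.006 0 -0.05 -0.21 0 1"

```text
time: 19.05
tcp_pos: [489.7, 143.5, 210.4]
tcp_rot: [[-0.998, 0.065, -0.006], [0.065, 0.998, -0.002], [0.006, -0.002, -1.0]]
contact_force: [1.0, 0.6, -2.2]
opening: 6.3
```

Call:
servo_tool --pt "0 0 0 -0.012 -0.05 0 1" --pt "0 0 0 -0.025 -0.1 0 1" --pt "0 0 0 -0.038 -0.15 0 1" --pt "0 0 0 -0.047 -0.185 0 1" --pt "0 0 0 -0.047 -0.185 0 1"

```text
time: 19.68
tcp_pos: [524.0, -45.3, 208.5]
tcp_rot: [[-0.998, 0.068, -0.009], [0.068, 0.998, -0.001], [0.009, -0.002, -1.0]]
contact_force: [-0.1, 0.2, -2.5]
opening: 6.7
```

Run:
```python
from h import *
s=status.observe();print(s["tcp_pos"],go(527.9,-42.9,100,86.5))
p,W,s=look("top","t7");blobs(p,W,250)
```

```text
[524.04247895 -45.28004772 208.54103029] ([-0.0017, -0.0089, -0.0066, -0.0047, 0.0028, 0.1085], 86.5)
px [171. 157.] 926 x y z r rin rout n: [645.8 243.5  53.1  52.8  49.1  56.6 145. ]
px [317. 160.] 290 x y z r rin rout n: [ 623.3 -224.1   49.7   26.6   22.8   30.    68. ]
px [226. 181.] 704 x y z r rin rout n: [431.   26.6 529.8  14.7   6.5  22.8  45. ]
```

Call:
servo_tool --pt "-0.002 -0.009 -0.006 -0.0047 0.0028 0.03 1" --pt "-0.002 -0.009 -0.006 -0.0047 0.0028 0.07 1" --pt "-0.002 -0.009 -0.006 -0.0047 0.0028 0.108 1" --pt "-0.002 -0.009 -0.006 -0.0047 0.0028 0.118 1" --pt "-0.002 -0.009 -0.006 -0.0047 0.0028 0.118 1"

```text
time: 20.35
tcp_pos: [527.3, -40.6, 90.2]
tcp_rot: [[-0.998, 0.059, -0.001], [0.059, 0.998, 0.002], [0.001, 0.001, -1.0]]
contact_force: [0.3, 0.7, -1.8]
opening: 6.4
```

Run:
```python
from h import *
s=status.observe();print(s["tcp_pos"],go(527.9,-42.9,64,86.5))
```

```text
[527.33065066 -40.57601864  90.20108872] ([0.0015, -0.0013, 0.0022, -0.0007, -0.0023, 0.0262], 86.5)
```

Call:
servo_tool --pt "0.0015 -0.001 0.002 -0.0007 -0.0023 0.008 1" --pt "0.0015 -0.001 0.002 -0.0007 -0.0023 0.016 1" --pt "0.0015 -0.001 0.002 -0.0007 -0.0023 0.022 1" --pt "0.0015 -0.001 0.002 -0.0007 -0.0023 0.026 1" --pt "0.0015 -0.001 0.002 -0.0007 -0.0023 0.026 1"

```text
time: 20.98
tcp_pos: [527.6, -42.9, 63.8]
tcp_rot: [[-0.998, 0.061, -0.001], [0.061, 0.998, 0.0], [0.001, 0.0, -1.0]]
contact_force: [-0.7, -0.9, -1.7]
opening: 6.6
```

Call:
servo_tool --pt "0 0 0 0 0 0.001 1" --pt "0 0 0 0 0 0.002 1" --pt "0 0 0 0 0 0.0025 1" --pt "0 0 0 0 0 0.0025 1"

```text
time: 21.48
tcp_pos: [528.0, -43.1, 62.3]
tcp_rot: [[-0.998, 0.061, -0.001], [0.061, 0.998, -0.0], [0.0, -0.0, -1.0]]
contact_force: [-3.8, -1.0, 5.0]
opening: 6.0
```

Call:
servo_tool --pt "0 0 0 0 0 -0.001 0.6" --pt "0 0 0 0 0 -0.002 0.6" --pt "0 0 0 0 0 -0.03 0.6" --pt "0 0 0 0 0 -0.08 0.6" --pt "0 0 0 0 0 -0.13 0.6"

```text
time: 22.1
tcp_pos: [527.7, -42.9, 193.2]
tcp_rot: [[-0.998, 0.061, -0.001], [0.061, 0.998, 0.0], [0.001, 0.0, -1.0]]
contact_force: [-0.6, 0.6, -0.4]
opening: 33.9
```

Call:
servo_tool --pt "0 0 0 -0.012 0.055 -0.02 0.6" --pt "0 0 0 -0.024 0.11 -0.04 0.6" --pt "0 0 0 -0.036 0.165 -0.06 0.6" --pt "0 0 0 -0.048 0.22 -0.08 0.6" --pt "0 0 0 -0.06 0.28 -0.08 0.6"

```text
time: 22.72
tcp_pos: [606.1, 235.0, 275.9]
tcp_rot: [[-0.998, 0.061, 0.004], [0.061, 0.998, 0.001], [-0.004, 0.002, -1.0]]
contact_force: [0.7, 0.0, 0.9]
opening: 34.0
```

Call:
servo_tool --pt "0 0 0 0 0 0 0.6" --pt "0 0 0 0 0 0 0.6"

```text
time: 22.98
tcp_pos: [606.1, 235.1, 275.7]
tcp_rot: [[-0.998, 0.061, 0.003], [0.061, 0.998, 0.001], [-0.003, 0.001, -1.0]]
contact_force: [0.7, 0.5, -0.5]
opening: 33.9
```

Run:
```python
from h import *
p,W,s=look("wrist","w8");print(s["tcp_pos"],s["dq"].round(1));blobs(p,W,250)
p,W,s=look("top","t8");blobs(p,W,250)
```

```text
[606.07700103 235.10554732 275.68431664] [-1.5 -0.9  1.1 -0.1  0.1 -0.1]
px [ 55. 102.] 14130 x y z r rin rout n: [ 532.3   23.9   64.4   65.2   61.7   68.8 2230. ]
px [269. 192.] 6911 x y z r rin rout n: [ 647.2  248.4   50.9   52.6   48.9   56.  1979. ]
px [132. 289.] 309 x y z r rin rout n: [594.9 194.9 308.9   3.7   2.9   4.5  18. ]
px [163. 126.] 274 x y z r rin rout n: [555.  156.8 589.2  40.8   9.4  65.3 237. ]
px [135. 106.] 337 x y z r rin rout n: [596.1 229.5 584.8  21.2   3.5  34.9 227. ]
px [317. 160.] 290 x y z r rin rout n: [ 623.5 -224.1   49.2   26.3   22.8   29.2   69. ]
px [242. 191.] 1845 x y z r rin rout n: [530.6  18.2  65.8  65.6  61.7  69.5 256. ]
```

Call:
servo_tool --pt "0 0.003 0 -0.02 -0.018 0.04 0.6" --pt "0 0.003 0 -0.04 -0.037 0.08 0.6" --pt "0 0.003 0 -0.04 -0.037 0.13 0.6" --pt "0 0.003 0 -0.04 -0.037 0.17 0.6" --pt "0 0.003 0 -0.04 -0.037 0.175 0.6"

```text
time: 23.7
tcp_pos: [641.4, 192.7, 96.5]
tcp_rot: [[-0.998, 0.064, -0.007], [0.064, 0.998, -0.0], [0.007, -0.001, -1.0]]
contact_force: [-0.5, -0.3, 0.4]
opening: 34.1
```

Run:
```python
from h import *
s=status.observe();print(s["tcp_pos"],go(644,195.5,49.5,86.5))
```

```text
[641.37323471 192.65589726  96.51077426] ([-0.0008, -0.0075, -0.0034, -0.0028, 0.003, 0.047], 86.5)
```

Call:
servo_tool --pt "-0.001 -0.007 -0.003 -0.003 0.003 0.015 0.6" --pt "-0.001 -0.007 -0.003 -0.003 0.003 0.03 0.6" --pt "-0.001 -0.007 -0.003 -0.003 0.003 0.043 0.6" --pt "-0.001 -0.007 -0.003 -0.003 0.003 0.047 0.6" --pt "-0.001 -0.007 -0.003 -0.003 0.003 0.047 0.6"

```text
time: 24.32
tcp_pos: [644.2, 195.5, 49.4]
tcp_rot: [[-0.998, 0.061, -0.001], [0.061, 0.998, 0.0], [0.001, 0.0, -1.0]]
contact_force: [-0.1, 0.7, -0.2]
opening: 34.6
```

Call:
servo_tool --pt "0 0 0 0 0 0 1" --pt "0 0 0 0 0 0 1" --pt "0 0 0 0 0 0 1" --pt "0 0 0 0 0 0 1" --pt "0 0 0 0 0 0 1"

```text
time: 24.95
tcp_pos: [644.8, 195.5, 50.4]
tcp_rot: [[-0.998, 0.061, 0.001], [0.061, 0.998, 0.0], [-0.001, 0.0, -1.0]]
contact_force: [0.4, 0.1, 5.1]
opening: 6.6
```

Call:
servo_tool --pt "0 0 0 0 0 -0.02 1" --pt "0 0 0 0 0 -0.06 1" --pt "0 0 0 0 0 -0.11 1" --pt "0 0 0 0 0 -0.16 1" --pt "0 0 0 0 0 -0.16 1"

```text
time: 25.58
tcp_pos: [647.5, 196.2, 217.8]
tcp_rot: [[-0.998, 0.061, 0.012], [0.061, 0.998, 0.003], [-0.012, 0.003, -1.0]]
contact_force: [-0.2, -0.3, -1.2]
opening: 6.2
```

Run:
```python
from h import *
p,W,s=look("scene","s9");blobs(p,W,250);print(s["tcp_pos"],go(528.5,-30.3,210,86.5,s))
```

```text
px [477.  58.] 942 x y z r rin rout n: [ 662.9 1070.1  129.1  184.3  128.3  239.4  717. ]
px [360. 140.] 849 x y z r rin rout n: [650.4 248.4 220.8  52.   47.5  57.2 158. ]
px [266. 184.] 1708 x y z r rin rout n: [531.6  22.4  67.   65.2  60.7  69.3 268. ]
px [340. 240.] 353 x y z r rin rout n: [827.7 110.2  38.4  10.3   2.7  16.2  20. ]
px [215. 247.] 448 x y z r rin rout n: [ 624.4 -220.9   49.8   27.    22.7   30.3  150. ]
[647.47187411 196.22777882 217.77604835] ([0.0033, 0.0118, -0.0001, 0.105, -0.2334, 0.0058], 86.5)
```

Call:
servo_tool --pt "0.003 0.012 0 0.022 -0.05 0 1" --pt "0.003 0.012 0 0.045 -0.1 0 1" --pt "0.003 0.012 0 0.067 -0.15 0 1" --pt "0.003 0.012 0 0.09 -0.2 0 1" --pt "0.003 0.012 0 0.105 -0.2335 0 1"

```text
time: 26.25
tcp_pos: [524.1, -32.1, 209.9]
tcp_rot: [[-0.998, 0.062, -0.011], [0.062, 0.998, -0.0], [0.011, -0.001, -1.0]]
contact_force: [0.4, -1.0, -0.5]
opening: 6.2
```

Call:
servo_tool --pt "0 0 0 0 0 0 1" --pt "0 0 0 0 0 0 1"

```text
time: 26.5
tcp_pos: [523.1, -31.7, 208.0]
tcp_rot: [[-0.998, 0.063, -0.014], [0.063, 0.998, 0.001], [0.014, 0.0, -1.0]]
contact_force: [-0.2, -0.7, -1.5]
opening: 6.0
```

Run:
```python
from h import *
s=status.observe();print(s["tcp_pos"],go(528.9,-30.6,110,86.5))
```

```text
[523.14444625 -31.66253594 207.95268031] ([0.0003, -0.0139, -0.0015, -0.007, 0.0014, 0.0979], 86.5)
```

Call:
servo_tool --pt "0 -0.014 -0.001 -0.007 0.0014 0.025 1" --pt "0 -0.014 -0.001 -0.007 0.0014 0.06 1" --pt "0 -0.014 -0.001 -0.007 0.0014 0.09 1" --pt "0 -0.014 -0.001 -0.007 0.0014 0.1 1" --pt "0 -0.014 -0.001 -0.007 0.0014 0.1 1"

```text
time: 27.12
tcp_pos: [528.7, -29.9, 107.2]
tcp_rot: [[-0.998, 0.06, -0.001], [0.06, 0.998, 0.001], [0.002, 0.001, -1.0]]
contact_force: [-0.8, 0.6, -0.8]
opening: 6.4
```

Run:
```python
from h import *
s=status.observe();print(s["tcp_pos"],go(528.9,-30.6,80,86.5))
```

```text
[528.66547347 -29.85462373 107.24991477] ([0.0006, -0.0015, 0.0006, -0.0003, -0.0007, 0.0272], 86.5)
```

Call:
servo_tool --pt "0.0005 -0.0015 0.0005 -0.0003 -0.0007 0.008 1" --pt "0.0005 -0.0015 0.0005 -0.0003 -0.0007 0.016 1" --pt "0.0005 -0.0015 0.0005 -0.0003 -0.0007 0.023 1" --pt "0.0005 -0.0015 0.0005 -0.0003 -0.0007 0.027 1" --pt "0.0005 -0.0015 0.0005 -0.0003 -0.0007 0.027 1"

```text
time: 27.75
tcp_pos: [528.6, -30.6, 79.8]
tcp_rot: [[-0.998, 0.061, -0.001], [0.061, 0.998, 0.0], [0.001, 0.0, -1.0]]
contact_force: [0.1, -1.8, -1.1]
opening: 6.4
```

Call:
servo_tool --pt "0 0 0 0 0 0.001 1" --pt "0 0 0 0 0 0.002 1" --pt "0 0 0 0 0 0.0025 1" --pt "0 0 0 0 0 0.0025 1"

```text
time: 28.25
tcp_pos: [528.9, -30.8, 78.3]
tcp_rot: [[-0.998, 0.061, -0.0], [0.061, 0.998, -0.0], [0.0, -0.0, -1.0]]
contact_force: [-3.8, -1.0, 5.3]
opening: 6.3
```

Call:
servo_tool --pt "0 0 0 0 0 -0.001 0.6" --pt "0 0 0 0 0 -0.002 0.6" --pt "0 0 0 0 0 -0.03 0.6" --pt "0 0 0 0 0 -0.08 0.6" --pt "0 0 0 0 0 -0.12 0.6"

```text
time: 28.88
tcp_pos: [529.2, -30.7, 200.1]
tcp_rot: [[-0.998, 0.061, 0.001], [0.061, 0.998, -0.0], [-0.001, -0.0, -1.0]]
contact_force: [0.5, -0.2, 0.1]
opening: 34.1
```

Call:
servo_tool --pt "0 0 0 -0.018 -0.05 -0.02 0.6" --pt "0 0 0 -0.036 -0.1 -0.04 0.6" --pt "0 0 0 -0.054 -0.15 -0.06 0.6" --pt "0 0 0 -0.065 -0.18 -0.075 0.6" --pt "0 0 0 -0.065 -0.18 -0.075 0.6"

```text
time: 29.5
tcp_pos: [583.9, -216.6, 276.5]
tcp_rot: [[-0.998, 0.064, 0.003], [0.064, 0.998, -0.001], [-0.003, -0.001, -1.0]]
contact_force: [-0.2, 0.2, -0.7]
opening: 33.9
```

Run:
```python
from h import *
p,W,s=look("wrist","w10");print(s["tcp_pos"],s["dq"].round(1));blobs(p,W,250)
p,W,s=look("top","t10");blobs(p,W,250)
```

```text
[ 583.86446635 -216.58495211  276.4787798 ] [ 2.2 -1.1  3.7  0.9  0.5  0.5]
px [470.  94.] 10551 x y z r rin rout n: [ 531.6   20.8   78.9   52.3   48.6   55.9 1554. ]
px [255. 194.] 1776 x y z r rin rout n: [ 625.1 -220.7   47.1   26.8   23.3   29.9  900. ]
px [ 66. 215.] 352 x y z r rin rout n: [ 648.5 -461.6   15.7   38.6   22.3   53.7  352. ]
px [489. 301.] 803 x y z r rin rout n: [784.3  65.1  26.3  11.5   2.9  17.1 430. ]
px [343. 110.] 340 x y z r rin rout n: [ 574.8 -212.2  584.7   22.     3.4   35.5  197. ]
px [242. 191.] 1837 x y z r rin rout n: [530.3  17.9  78.8  52.7  48.6  56.5 224. ]
px [148. 359.] 878 x y z r rin rout n: [ 92.7 165.5 722.7  27.1   4.5  44.3 794. ]
px [189. 377.] 363 x y z r rin rout n: [ 61.3  94.3 720.   16.4   3.   28.6 333. ]
```

View pics/w10.png

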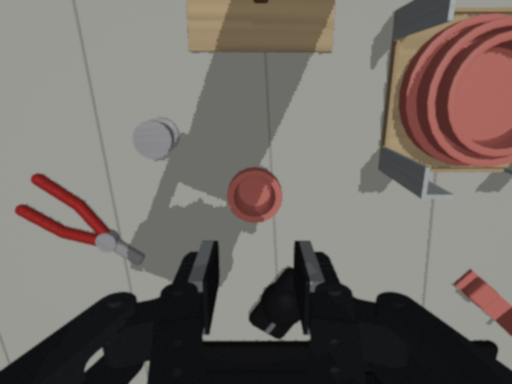

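View pics/t10.png

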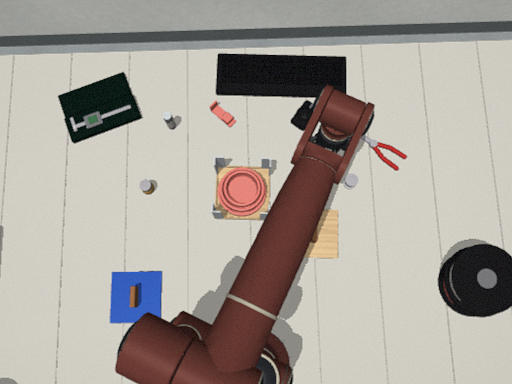

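Both pictures agree. Pot_4 stands alone at wrist (255,194), the nest sits concentric in the tray at top (242,190), and no further pot is visible, so pot_3 is absent.

Call:
servo_tool --pt "0 0.003 -0.003 -0.02 -0.014 0.04 0.6" --pt "0 0.003 -0.003 -0.041 -0.028 0.08 0.6" --pt "0 0.003 -0.003 -0.041 -0.028 0.13 0.6" --pt "0 0.003 -0.003 -0.041 -0.028 0.17 0.6" --pt "0 0.003 -0.003 -0.041 -0.028 0.175 0.6"

```text
time: 30.22
tcp_pos: [619.0, -241.3, 94.2]
tcp_rot: [[-0.998, 0.057, -0.011], [0.057, 0.998, 0.006], [0.012, 0.005, -1.0]]
contact_force: [-0.1, 0.2, 0.2]
opening: 34.1
```

Run:
```python
from h import *
s=status.observe();print(s["tcp_pos"],go(623.5,-247.7,46.5,86.5))
```

```text
[ 618.9828432  -241.30394905   94.23335057] ([0.0048, -0.0116, 0.0043, -0.0054, -0.0064, 0.0476], 86.5)
```

Call:
servo_tool --pt "0.005 -0.012 0.004 -0.0054 -0.0064 0.012 0.6" --pt "0.005 -0.012 0.004 -0.0054 -0.0064 0.028 0.6" --pt "0.005 -0.012 0.004 -0.0054 -0.0064 0.043 0.6" --pt "0.005 -0.012 0.004 -0.0054 -0.0064 0.047 0.6" --pt "0.005 -0.012 0.004 -0.0054 -0.0064 0.047 0.6"

```text
time: 30.85
tcp_pos: [623.4, -247.7, 46.9]
tcp_rot: [[-0.998, 0.061, 0.0], [0.061, 0.998, -0.0], [-0.0, -0.0, -1.0]]
contact_force: [-0.7, -0.1, -0.3]
opening: 34.1
```

Call:
servo_tool --pt "0 0 0 0 0 0 1" --pt "0 0 0 0 0 0 1" --pt "0 0 0 0 0 0 1" --pt "0 0 0 0 0 0 1" --pt "0 0 0 0 0 0 1"

```text
time: 31.48
tcp_pos: [624.0, -248.1, 47.9]
tcp_rot: [[-0.998, 0.061, 0.002], [0.061, 0.998, -0.001], [-0.002, -0.001, -1.0]]
contact_force: [-0.2, -0.9, 4.9]
opening: 7.4
```

Call:
servo_tool --pt "0 0 0 0 0 -0.02 1" --pt "0 0 0 0 0 -0.06 1" --pt "0 0 0 0 0 -0.11 1" --pt "0 0 0 0 0 -0.16 1" --pt "0 0 0 0 0 -0.16 1"

```text
time: 32.1
tcp_pos: [626.3, -249.2, 215.6]
tcp_rot: [[-0.998, 0.061, 0.012], [0.061, 0.998, -0.006], [-0.012, -0.005, -1.0]]
contact_force: [0.2, -0.6, 0.1]
opening: 7.4
```

Run:
```python
from h import *
p,W,s=look("scene","s11");blobs(p,W,250);print(s["tcp_pos"],go(530,-5,210,86.5,s))
```

```text
px [477.  59.] 950 x y z r rin rout n: [ 662.2 1069.8  128.8  184.6  129.1  239.3  743. ]
px [266. 184.] 1727 x y z r rin rout n: [531.1  22.   81.   52.8  47.3  57.3 269. ]
px [214. 212.] 403 x y z r rin rout n: [ 628.6 -222.4  217.2   25.8   21.4   29.   117. ]
px [340. 239.] 364 x y z r rin rout n: [829.8 112.6  37.2  10.4   3.1  15.9  20. ]
[ 626.33610308 -249.1898848   215.60440774] ([-0.0054, 0.0119, 0.0004, 0.111, 0.2379, 0.003], 86.5)
```

Call:
servo_tool --pt "-0.005 0.012 0 0.024 0.05 0 1" --pt "-0.005 0.012 0 0.048 0.1 0 1" --pt "-0.005 0.012 0 0.07 0.15 0 1" --pt "-0.005 0.012 0 0.094 0.2 0 1" --pt "-0.005 0.012 0 0.111 0.2379 0 1"

```text
time: 32.78
tcp_pos: [526.2, -2.2, 208.1]
tcp_rot: [[-0.998, 0.06, -0.009], [0.06, 0.998, 0.003], [0.009, 0.003, -1.0]]
contact_force: [0.6, 0.1, -0.0]
opening: 7.4
```

Call:
servo_tool --pt "0 0 0 0 0 0 1" --pt "0 0 0 0 0 0 1"

```text
time: 33.02
tcp_pos: [525.4, -2.3, 206.6]
tcp_rot: [[-0.998, 0.06, -0.012], [0.06, 0.998, 0.003], [0.012, 0.002, -1.0]]
contact_force: [-0.3, -0.2, -1.0]
opening: 7.4
```

Run:
```python
from h import *
s=status.observe();print(s["tcp_pos"],go(529.8,-5.4,120,86.5))
```

```text
[525.38944111  -2.31273535 206.60685503] ([0.0024, -0.0119, 0.0014, -0.0056, -0.003, 0.0865], 86.5)
```

Call:
servo_tool --pt "0.002 -0.012 0.001 -0.0056 -0.003 0.025 1" --pt "0.002 -0.012 0.001 -0.0056 -0.003 0.06 1" --pt "0.002 -0.012 0.001 -0.0056 -0.003 0.08 1" --pt "0.002 -0.012 0.001 -0.0056 -0.003 0.0865 1" --pt "0.002 -0.012 0.001 -0.0056 -0.003 0.0865 1"

```text
time: 33.65
tcp_pos: [530.1, -5.7, 120.3]
tcp_rot: [[-0.998, 0.061, 0.0], [0.061, 0.998, 0.0], [-0.0, 0.0, -1.0]]
contact_force: [-0.1, -0.2, -0.7]
opening: 7.3
```

Run:
```python
from h import *
s=status.observe();print(s["tcp_pos"],go(529.8,-5.4,93.5,86.5))
```

```text
[530.11573767  -5.73251117 120.27407931] ([0.0003, 0.0002, -0.0001, 0.0003, 0.0003, 0.0268], 86.5)
```

Call:
servo_tool --pt "0 0 0 0 0 0.008 1" --pt "0 0 0 0 0 0.016 1" --pt "0 0 0 0 0 0.023 1" --pt "0 0 0 0 0 0.027 1" --pt "0 0 0 0 0 0.027 1"

```text
time: 34.28
tcp_pos: [529.8, -5.7, 92.8]
tcp_rot: [[-0.998, 0.061, -0.001], [0.061, 0.998, 0.0], [0.001, 0.0, -1.0]]
contact_force: [0.4, 0.4, -1.5]
opening: 7.5
```

Call:
servo_tool --pt "0 0 0 0 0 0.001 1" --pt "0 0 0 0 0 0.002 1" --pt "0 0 0 0 0 0.0025 1" --pt "0 0 0 0 0 0.0025 1"

```text
time: 34.78
tcp_pos: [530.4, -5.9, 91.8]
tcp_rot: [[-0.998, 0.061, 0.0], [0.061, 0.998, -0.0], [-0.0, -0.0, -1.0]]
contact_force: [-2.6, -0.3, 6.1]
opening: 7.2
```

Call:
servo_tool --pt "0 0 0 0 0 -0.001 0.6" --pt "0 0 0 0 0 -0.002 0.6" --pt "0 0 0 0 0 -0.03 0.6" --pt "0 0 0 0 0 -0.07 0.6" --pt "0 0 0 0 0 -0.12 0.6"

```text
time: 35.4
tcp_pos: [529.5, -5.7, 211.6]
tcp_rot: [[-0.998, 0.061, -0.002], [0.061, 0.998, 0.0], [0.002, 0.0, -1.0]]
contact_force: [0.5, -0.1, 0.4]
opening: 33.8
```

Call:
servo_tool --pt "0 0 0 0.03 -0.048 -0.02 0.6" --pt "0 0 0 0.062 -0.096 -0.04 0.6" --pt "0 0 0 0.095 -0.145 -0.06 0.6" --pt "0 0 0 0.128 -0.197 -0.08 0.6" --pt "0 0 0 0.128 -0.197 -0.08 0.6"

```text
time: 36.02
tcp_pos: [388.7, -197.5, 294.0]
tcp_rot: [[-0.998, 0.067, 0.001], [0.067, 0.998, -0.002], [-0.001, -0.002, -1.0]]
contact_force: [-0.1, -0.1, -0.6]
opening: 34.1
```

Call:
servo_tool --pt "0 0 0 0 0 0 0.6" --pt "0 0 0 0 0 0 0.6"

```text
time: 36.28
tcp_pos: [389.1, -196.6, 293.3]
tcp_rot: [[-0.998, 0.066, -0.0], [0.066, 0.998, -0.001], [-0.0, -0.001, -1.0]]
contact_force: [0.2, 0.1, -0.7]
opening: 34.3
```

```bash
cat >> h.py <<'E'
def bar(p,W,x,y,z0,z1):
    h=cv2.cvtColor(p,cv2.COLOR_RGB2HSV)
    m=(abs(W[...,0]-x)<60)&(abs(W[...,1]-y)<60)&(W[...,2]>z0)&(W[...,2]<z1)&(h[...,1]>60)
    P=W[m];r=cv2.minAreaRect(P[:,:2].astype(np.float32));print("bar",m.sum(),np.round(r[0],1),np.round(r[1],1),round(r[2],2),P[:,2].mean().round(1))
E
python3 - <<'E'
from h import *
p,W,s=look("wrist","w12");print(s["tcp_pos"],s["dq"].round(1));blobs(p,W,250);bar(p,W,395,-200,42,62)
np.savez("w12.npz",p=p,W=W)
p,W,s=look("top","t12");blobs(p,W,60)
E
```

```text
[ 389.11525941 -196.61723529  293.34057841] [ 0.7  0.3  0.1  0.   0.  -0. ]
px [450. 259.] 6754 x y z r rin rout n: [530.9  20.5  90.7  26.9  23.2  30.4 950. ]
px [381. 257.] 423 x y z r rin rout n: [531.7  13.7  31.5  64.2  60.3  68.  335. ]
bar 807 [ 393.7 -199.6] [15.6 63.3] 86.46 50.7
px [223. 115.] 226 x y z r rin rout n: [782.8  62.8  27.6  11.4   2.9  16.8  50. ]
px [242. 191.] 1820 x y z r rin rout n: [531.1  18.7  88.8  28.6  21.7  50.3 139. ]
px [304. 208.] 308 x y z r rin rout n: [ 386.4 -137.5  604.2   21.2    3.4   38.   112. ]
px [341. 197.] 256 x y z r rin rout n: [ 382.  -192.8  602.5   21.3    3.    35.3  199. ]
px [344. 236.] 324 x y z r rin rout n: [ 329.8 -205.6  603.6   22.3    4.7   39.7  128. ]
```

View pics/w12.png

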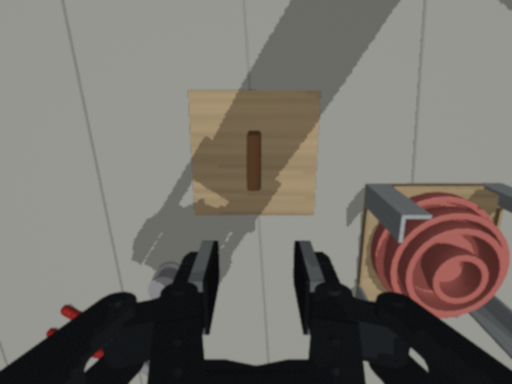

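The cover lies flat at wrist (254,155), still where I put it. The nest at (440,255) has all rims concentric.

Call:
servo_tool --pt "0 0 -0.005 -0.005 -0.003 0.05 0.5" --pt "0 0 -0.005 -0.005 -0.003 0.1 0.5" --pt "0 0 -0.005 -0.005 -0.003 0.15 0.5" --pt "0 0 -0.005 -0.005 -0.003 0.19 0.5" --pt "0 0 -0.005 -0.005 -0.003 0.2 0.5"

```text
time: 37.0
tcp_pos: [392.3, -197.8, 89.8]
tcp_rot: [[-0.998, 0.058, -0.006], [0.058, 0.998, 0.003], [0.006, 0.002, -1.0]]
contact_force: [-0.7, -0.0, -0.1]
opening: 42.8
```

Call:
servo_tool --pt "0 0 0 0 0 0 0.5" --pt "0 0 0 0 0 0 0.5"

```text
time: 37.25
tcp_pos: [393.4, -198.2, 91.5]
tcp_rot: [[-0.998, 0.058, -0.004], [0.058, 0.998, 0.001], [0.004, 0.001, -1.0]]
contact_force: [-0.4, 0.0, 0.6]
opening: 42.7
```

Run:
```python
from h import *
s=status.observe();print(s["tcp_pos"],go(393.8,-199.7,33,86.5))
```

```text
[ 393.39954446 -198.23637601   91.48501835] ([0.001, -0.0038, 0.0034, -0.0007, -0.0015, 0.0585], 86.5)
```

Call:
servo_tool --pt "0.001 -0.004 0.003 -0.0007 -0.0015 0.02 0.5" --pt "0.001 -0.004 0.003 -0.0007 -0.0015 0.04 0.5" --pt "0.001 -0.004 0.003 -0.0007 -0.0015 0.0575 0.5" --pt "0.001 -0.004 0.003 -0.0007 -0.0015 0.0575 0.5" --pt "0.001 -0.004 0.003 -0.0007 -0.0015 0.0575 0.5"

```text
time: 37.88
tcp_pos: [394.9, -200.5, 35.7]
tcp_rot: [[-0.998, 0.061, 0.002], [0.061, 0.998, -0.002], [-0.003, -0.002, -1.0]]
contact_force: [-0.2, -0.4, 0.6]
opening: 42.7
```

Call:
servo_tool --pt "0 0 0 0 0 0 1" --pt "0 0 0 0 0 0 1" --pt "0 0 0 0 0 0 1" --pt "0 0 0 0 0 0 1" --pt "0 0 0 0 0 0 1"

```text
time: 38.5
tcp_pos: [396.1, -201.3, 37.3]
tcp_rot: [[-0.998, 0.061, 0.005], [0.061, 0.998, -0.003], [-0.005, -0.003, -1.0]]
contact_force: [-0.6, 0.7, 6.4]
opening: 14.8
```

Call:
servo_tool --pt "0 0 0 0 0 -0.03 1" --pt "0 0 0 0 0 -0.07 1" --pt "0 0 0 0 0 -0.12 1" --pt "0 0 0 0 0 -0.17 1" --pt "0 0 0 0 0 -0.2 1"

```text
time: 39.12
tcp_pos: [395.4, -200.9, 239.8]
tcp_rot: [[-0.998, 0.061, 0.007], [0.061, 0.998, -0.005], [-0.007, -0.005, -1.0]]
contact_force: [0.7, -1.0, -2.5]
opening: 15.1
```

Run:
```python
from h import *
s=status.observe();print(s["tcp_pos"],go(532.3,22,235,86.5))
```

```text
[ 395.40065498 -200.87607001  239.8203511 ] ([-0.0047, 0.0075, 0.0005, -0.1231, 0.2308, 0.0047], 86.5)
```

Call:
servo_tool --pt "-0.005 0.007 0 -0.026 0.048 0 1" --pt "-0.005 0.007 0 -0.052 0.097 0 1" --pt "-0.005 0.007 0 -0.078 0.146 0 1" --pt "-0.005 0.007 0 -0.104 0.195 0 1" --pt "-0.005 0.007 0 -0.125 0.231 0 1"

```text
time: 39.75
tcp_pos: [534.3, 24.3, 238.6]
tcp_rot: [[-0.998, 0.059, -0.001], [0.059, 0.998, 0.0], [0.001, 0.0, -1.0]]
contact_force: [0.2, -1.0, -1.9]
opening: 14.8
```

Call:
servo_tool --pt "0 0 0 0 0 0 1" --pt "0 0 0 0 0 0 1" --pt "0 0 0 0 0 0 1"

```text
time: 40.12
tcp_pos: [533.8, 23.3, 238.3]
tcp_rot: [[-0.998, 0.061, -0.002], [0.061, 0.998, 0.0], [0.002, -0.0, -1.0]]
contact_force: [-1.1, 0.7, -1.6]
opening: 15.0
```

Run:
```python
from h import *
s=status.observe();print(s["tcp_pos"],go(534.5,22.2,165,86.5))
```

```text
[533.76262216  23.28440713 238.34813839] ([-0.0, -0.0017, 0.0005, -0.0009, -0.001, 0.0733], 86.5)
```

Call:
servo_tool --pt "0 -0.002 0.0005 -0.001 -0.001 0.02 1" --pt "0 -0.002 0.0005 -0.001 -0.001 0.045 1" --pt "0 -0.002 0.0005 -0.001 -0.001 0.065 1" --pt "0 -0.002 0.0005 -0.001 -0.001 0.073 1" --pt "0 -0.002 0.0005 -0.001 -0.001 0.073 1"

```text
time: 40.75
tcp_pos: [534.2, 22.1, 164.5]
tcp_rot: [[-0.998, 0.061, -0.001], [0.061, 0.998, 0.0], [0.001, 0.0, -1.0]]
contact_force: [-0.2, -0.1, -1.9]
opening: 14.7
```

Run:
```python
from h import *
s=status.observe();print(s["tcp_pos"],go(534.5,22.2,130,86.5))
p,W,s=look("wrist","w13")
z=W[...,2];near=(abs(W[...,0]-532)<125)&(abs(W[...,1]-22)<125)
h=cv2.cvtColor(p,cv2.COLOR_RGB2HSV)
for nm,m in [("post",near&(z>104)&(z<122)&(h[...,1]<50)),("board",near&(z>122)&(z<150)&(h[...,1]>50))]:
    n,l,st,ce=cv2.connectedComponentsWithStats(m.astype(np.uint8))
    for i in range(1,n):
        if st[i,4]>40:
            P=W[l==i];r=cv2.minAreaRect(P[:,:2].astype(np.float32));print(nm,ce[i].round(),st[i,4],np.round(r[0],1),np.round(r[1],1),round(r[2],1),P[:,2].mean().round(1),P[:,:2].min(0).round(),P[:,:2].max(0).round())
```

```text
[534.18438787  22.11949206 164.54769688] ([0.0, -0.001, -0.0002, -0.0003, 0.0001, 0.0345], 86.5)
post [105.  69.] 879 [456.  -45.8] [30.4 28.6] 86.9 113.9 [441. -61.] [470. -30.]
post [402.  65.] 796 [453.1  99.6] [30.1  8.4] 79.9 113.9 [449.  85.] [460. 114.]
board [256. 173.] 60295 [514.7  24. ] [156.2 119.7] 86.4 133.8 [451. -57.] [579. 105.]
board [256. 348.] 811 [598.3  18.4] [31.  25.2] 87.3 133.0 [586.   2.] [612.  34.]
board [128. 349.] 101 [600.  -55.3] [ 4.7 12.7] 39.8 132.8 [594. -59.] [605. -52.]
board [383. 349.] 110 [608.9  92.3] [13.4  4.9] 45.8 133.2 [603.  88.] [615.  96.]
```

View pics/w13.png

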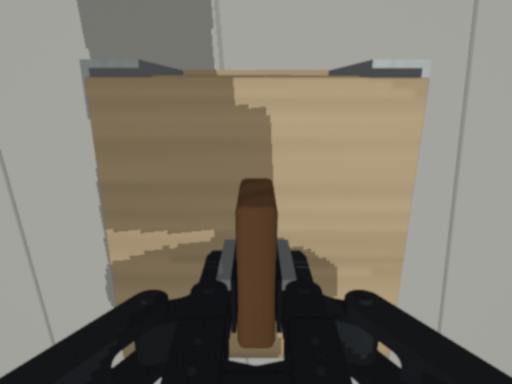

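The board edges line up with the posts at rows 70-78, and the board centre is within 1 mm of the tray centre. Lowering it now.

Call:
servo_tool --pt "0 -0.001 0 0 0 0.008 1" --pt "0 -0.001 0 0 0 0.016 1" --pt "0 -0.001 0 0 0 0.024 1" --pt "0 -0.001 0 0 0 0.031 1" --pt "0 -0.001 0 0 0 0.034 1"

```text
time: 41.42
tcp_pos: [534.4, 22.2, 130.7]
tcp_rot: [[-0.998, 0.061, 0.001], [0.061, 0.998, -0.0], [-0.001, 0.0, -1.0]]
contact_force: [-0.1, 0.1, -2.5]
opening: 15.2
```

Call:
servo_tool --pt "0 0 0 0 0 0.001 1" --pt "0 0 0 0 0 0.002 1" --pt "0 0 0 0 0 0.0025 1" --pt "0 0 0 0 0 0.0025 1"

```text
time: 41.92
tcp_pos: [534.5, 22.2, 128.4]
tcp_rot: [[-0.998, 0.061, 0.001], [0.061, 0.998, -0.0], [-0.001, -0.0, -1.0]]
contact_force: [1.0, -0.1, -3.2]
opening: 14.8
```

Call:
servo_tool --pt "0 0 0 0 0 0.001 1" --pt "0 0 0 0 0 0.002 1" --pt "0 0 0 0 0 0.002 1"

```text
time: 42.3
tcp_pos: [534.9, 22.1, 127.4]
tcp_rot: [[-0.998, 0.061, 0.002], [0.061, 0.998, -0.0], [-0.002, -0.0, -1.0]]
contact_force: [-1.6, -0.6, 3.8]
opening: 14.8
```

Contact at the expected height, so I'll release, lift clear and check.

Call:
servo_tool --pt "0 0 0 0 0 0 0.4" --pt "0 0 0 0 0 0 0.4" --pt "0 0 0 0 0 -0.01 0.4" --pt "0 0 0 0 0 -0.05 0.4" --pt "0 0 0 0 0 -0.1 0.4"

```text
time: 42.92
tcp_pos: [534.0, 22.2, 227.7]
tcp_rot: [[-0.998, 0.061, -0.001], [0.061, 0.998, 0.0], [0.001, -0.0, -1.0]]
contact_force: [0.2, -0.1, 0.7]
opening: 51.3
```

Call:
servo_tool --pt "0 0 0 0.03 0 -0.04 0.4" --pt "0 0 0 0.05 0 -0.08 0.4" --pt "0 0 0 0.05 0 -0.1 0.4" --pt "0 0 0 0.05 0 -0.1 0.4"

```text
time: 43.42
tcp_pos: [485.2, 25.1, 329.5]
tcp_rot: [[-0.998, 0.061, 0.003], [0.061, 0.998, -0.0], [-0.003, -0.0, -1.0]]
contact_force: [-0.1, -0.3, -0.9]
opening: 51.2
```

Run:
```python
from h import *
p,W,s=look("wrist","w14");print(s["tcp_pos"],s["contact_force"])
z=W[...,2];near=(abs(W[...,0]-532)<120)&(abs(W[...,1]-22)<120)
h=cv2.cvtColor(p,cv2.COLOR_RGB2HSV)
for nm,m in [("post",near&(z>104)&(z<125)&(h[...,1]<50)),("board",near&(z>85)&(z<106)&(h[...,1]>50)),("bar",near&(z>130)&(z<152)&(h[...,1]>60))]:
    n,l,st,ce=cv2.connectedComponentsWithStats(m.astype(np.uint8))
    for i in range(1,n):
        if st[i,4]>60:
            P=W[l==i];r=cv2.minAreaRect(P[:,:2].astype(np.float32));print(nm,ce[i].round(),st[i,4],np.round(r[0],1),np.round(r[1],1),round(r[2],1),P[:,2].mean().round(1))
            if nm=="board": print("plane",np.linalg.lstsq(np.c_[P[:,:2]-[532,22],np.ones(len(P))],P[:,2],rcond=None)[0].round(4))
p,W,s=look("scene","s14")
```

```text
[485.15863029  25.13881736 329.49143529] [-0.09513231 -0.3440326  -0.88692612]
post [177. 133.] 314 [455.2 -45.7] [29.1 28.9] 86.0 113.3
post [333. 133.] 315 [464.2  99. ] [29.1 29.2] 86.9 113.4
board [256. 193.] 16910 [533.2  22.9] [155.7 156.7] 86.4 96.2
plane [-7.00000e-04  1.30000e-03  9.61578e+01]
bar [256. 213.] 974 [532.2  22.5] [15.4 62.7] 86.8 140.6
```

View pics/s14.png

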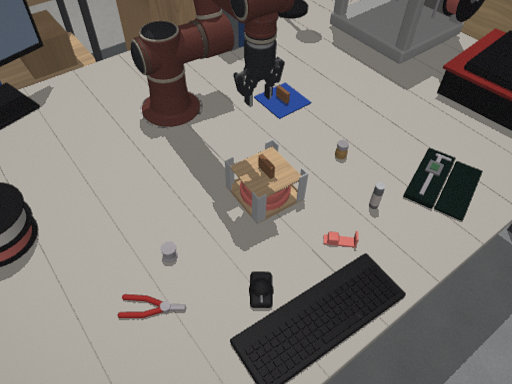

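The cover sits level (slope under 0.002 rad), square and centred to about 1 mm. Its top is at 96 mm, so its underside is at 90 mm as expected. The scene view shows the packed tray at (265,185), the bystanders in place and no leftover pot. Handing in.

```bash
python3 -c "
from workcell import r
print(r.hand_in())"
```

```text
the job is handed in; nothing more can be done
None
```

The pot set is packed and the job is handed in, at about 43 s of robot time. I laid the cover flat on the desk and put the saucer in the tray. Then I nested pot_1, pot_2 and pot_4, and laid the cover back between the posts. Pot_3 was not on the desk.

- **Cover:** the last wrist view puts it about 1 mm from the tray centre, with its underside at about 90 mm as calculated. It is tilted less than 0.002 rad and its yaw matches the tray's to within about 0.3°.
- **Nest:** each rim height I measured fits a part fully down (saucer about 30 mm, pot_1 64, pot_2 79, pot_4 91, all ±2 mm). The pots' centres agree to about 2 mm.
- **Camera disagreement:** the top camera reads y about 3 mm lower than the wrist camera, so I used the wrist readings for placing.
- **Other objects:** I saw no displacement of the other things on the desk in the last scene picture, but I did not measure them again. No check failed.

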